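# Dial open the lockout padlock and hold it up

### The job

The locked padlock lies dial up in its stand. Get it ready for the machine's lockout hasp: turn the dial click by click until its pointer stands at the long index mark on the shackle side, pull the shackle fully out while the lock still lies in the stand, then lift the open lock out of the stand and finish holding it still in the gripper, dial up and roughly level, at least 10 cm above the stand's top. Do not knock the things lying around, and do not let go at the end.

Things in the scene. Friction and masses are not known exactly. Their poses are not given: they have to be found in the camera images.
- padlock: brass combination padlock lying on its back, loose in the stand. Body 76 mm along x, 60 mm along y, 28 mm thick, flat upright sides; origin at the centre of the body's underside (40 mm above the bench at the start), z up through the dial, -x is the side where the shackle leaves. About 0.4 kg with dial and shackle. 1.5 mm play in the stand.
- lock_body_mid (a point): centre of the padlock's body, 14 mm above its underside; axes as the padlock. To carry the lock, take the body here across y (60 mm); the dial's bar stands up to 40 mm above this point.
- lock_dial (a joint): angle of the dial on top of the lock, rad, grows counter-clockwise seen from above, runs from -1.75 to 0.35. 0: pointer at the long index mark, towards the shackle; only there (within about 0.1) does the shackle come out. It clicks into a notch every 0.35 rad (0, -0.35, -0.70 ...), takes up to about 0.1 N m to turn and stays in its notch. Starts between -1.45 and -0.45 (it settles in the nearest notch), so it must be turned counter-clockwise.
- dial_grip (a point): on the dial's axis, at half height of its grip bar, 44 mm above the lock's underside; axes turn with the dial, -x towards the pointed end of the bar. Black bar 12 mm wide (y), about 39 mm long (x), 20 mm high, on a flat disc 45 mm across and 6 mm thick (disc top 10 mm below this point, bar top 10 mm above).
- lock_shackle (a joint): how far the shackle is drawn out of the body along the padlock's -x, m: 0 shut, 0.016 fully out (stop). Blocked after about 2 mm unless the dial is at 0; when free it drags with about 2 N, has no spring and stays where it is left.
- shackle_grip (a point): middle between the two legs of the U-shaped steel shackle, 22 mm out of the body when shut, 14 mm above the lock's underside; moves with the shackle, axes as the padlock. Legs run along x at y = +20 and -20 mm, 9 mm round (49 mm over both); the outside of the bow lies 33 mm further to -x. Can be pinched from above across both legs.
- cradle: dark steel stand fixed to the bench; foot 110 x 90 mm, 8 mm thick, pedestal 46 mm wide (y) with its top 40 mm above the bench; lips 7 mm high at both ends and four corner lips (each 10 mm long) at the sides keep the lock from sliding or turning; the middle 60 mm of the lock's sides is free. Origin at the centre of the foot's underside; -x is the shackle side.
- wax_tin: bystander: round tin, 70 mm across, 43 mm high, origin under its centre; leave alone
- tape_measure: bystander: tape measure, 94 x 64 x 66 mm, origin under its centre; leave alone
- hex_nut: bystander: steel hexagon nut, 27 mm, 13 mm high, origin under its centre; leave alone
- centre_punch: bystander: black steel centre punch lying flat, 112 mm long, 10 mm high, origin under its centre; leave alone
Mind the look-alikes: they are no part of the job. What is shaped like the padlock but turquoise is not meant.

How it is judged:
By the outcome, as a careful person would: the job done as asked, in the order asked, and still so for the second after the job is handed in, while the arm keeps its last pose, push and grip.
It also fails if it takes over 56 s, if anything falls off the work surface, if the arm or the gripper's body presses on something with over 40 N, if the wrist force passes 120 N, or if a joint passes its speed limit or range.

### The arm

A 6-joint arm with a two-finger parallel gripper is mounted at the origin on the work surface; the furniture and walls round the work are solid. World frame = base frame: x ahead of the robot, y to its left, z up, the work surface at z = 0. Lengths are in m, angles in rad, forces in N, time in s.
With the tool pointing down it reaches from about 0.425 to 0.95 m from the base axis. Payload 3.5 kg.
Tool frame: the origin (TCP) lies midway between the tips of the shut fingers; the grasp point (between the pads) lies 19 mm behind it (arm.grip_point_offset is the distance from the TCP to the grasp point, in m); y points along the fingers, z is the direction in which the jaws open and shut, and the axes are right-handed (so a half turn about y gives the same grasp; the last joint's range is limited). The gripper opens to 85 mm and grips with 20 to 120 N. Pads are 22 mm wide; open, the fingers measure 114 mm over their backs; the gripper's body (76 mm by 85 mm) begins 54 mm behind the grasp point. The pads swing forward as they close: fully open they stand 13 mm farther back than shut.
Start: joints at [0.962, 0.286, 1.577, -0, 1.279, -0.15], TCP at [0.299, 0.605, 0.231] pointing down, gripper open.
Joint ranges: [-2.77, 2.77], [-0.9, 2.22], [0.21, 2.48], [-1.53, 4.67], [0.24, 2.81], [-2.84, 2.84]. Speed limits (rad/s): [2.79, 2.79, 3.14, 3.14, 3.14, 3.14].

### API

Orientations are given as [roll, pitch, yaw] about the fixed x, y, z axes, in that order (R = Rz(yaw) Ry(pitch) Rx(roll)).
In Python, from bench import arm gives the robot as it stands. The module is installed in compiled form; this text tells all that it offers.
- The arm moves only by the shell command python3 -m crank 'ROWS' [OPENING] [FORCE]. ROWS is JSON, a list of rows, each an object of numbers: "tx", "ty", "tz": the shift along the world's x, y, z in m; "rx", "ry", "rz": the turn, a rotation vector about the world's x, y, z in rad. In form: [{"tx": .., "ty": .., "tz": .., "rx": .., "ry": .., "rz": ..}, ...]. A call has exactly 5 rows; each row shifts and turns the commanded pose from where the row before left it; what a row does not reach is not made up. A row lasts 1/8 s, in which the tool goes at most 62.5 mm and 10.7 degrees, less where a joint would pass 70% of its speed; a pose out of reach is approached as far as the arm can. A call with a gripper value outside its range is refused whole. OPENING is the closure, from 0 (fully open) to 1 (shut), set as the call begins (- or left out, the last holds). The fingers move at their own pace and stop on an object; FORCE is the grip in N (left out, the last holds). Time passes only in rows, so rows that do not move let the fingers close, or fill a call up. It gives the time, the measured TCP pose, the force and the opening at its end, in the units of the state.
- arm.state(): the state, without advancing time (a new reading comes with each control period).
- arm.capture(name): name is "scene" or "top"; returns a dict with "img" (420x560x3 uint8, blue, green, red), "camera_matrix" (3x3 intrinsics, pixels), "R" (3x3) and "t" (3): a world point X has camera coordinates R X + t. Camera axes: x right, y down, z forward; pixel columns grow to the right and rows downward; lengths in m; the calibration is good to about 2 mm. A picture is of the moment at which its call begins. There is no depth.
- arm.sign_off(): hands the job in, once; it reports no verdict.
The state is a dict: "t": time; "q": joint angles; "joint_vel": joint speeds; "tau": joint torques, N m; "tcp_pos": TCP position; "eef_rot": TCP orientation; "contact_force": force on the tool from outside, world axes, zero at the start; "ft_torque": the same for the moment, N m; "grip_width": opening from 0.0 (shut) to 1.0 (fully open).
Only numpy, scipy, OpenCV 4.12 (cv2) and the standard library are available. Lean on these libraries where they do the work, as an engineer would, in place of code of your own. Each camera call takes 0.05 s, during which the arm holds its last target. There are 200 camera calls.

## Working session

There is one attempt and no reset: what is moved stays moved. The work goes in short steps, Python scripts to look and compute and a shell command to move; the robot and the scene stay as the last step left them, time stands still between calls to the robot, and variables do not carry over. Pictures are saved under pics/ and viewed, about 8 in all and at most 12, crops included, and the job is handed in when it is done.

```bash
mkdir -p pics; python3 - <<'E'
from bench import arm
import cv2,numpy as np
for n in("scene","top"):
    c=arm.capture(n); cv2.imwrite(f"pics/{n}0.png",c["img"]); np.savez(f"{n}0.npz",**c)
    print(n,c["camera_matrix"].round(1).tolist(),(-c["R"].T@c["t"]).round(3),c["R"].round(3).tolist())
s=arm.state();print(s, arm.grip_point_offset)
E
```

```text
scene [[404.1, 0.0, 281.5], [0.0, 404.1, 208.4], [0.0, 0.0, 1.0]] [-0.223  0.595  0.557] [[-0.571, -0.821, -0.019], [-0.424, 0.315, -0.849], [0.703, -0.477, -0.528]]
top [[462.5, 0.0, 279.8], [0.0, 462.5, 210.6], [0.0, 0.0, 1.0]] [0.243 0.149 1.021] [[-0.014, -1.0, -0.012], [-0.981, 0.016, -0.193], [0.193, 0.009, -0.981]]
{'t': 0.1, 'q': array([ 9.62025924e-01,  2.87117589e-01,  1.57806778e+00,  3.19122309e-06,
        1.27862311e+00, -1.49994156e-01]), 'joint_vel': array([-4.24188233e-04, -1.85394603e-03, -3.24087576e-03, -1.88582356e-04,
       -2.27676861e-03, -7.04884565e-05]), 'tau': array([ 9.54846860e-05, -4.07295656e+01, -2.93698686e+01, -1.41903834e-04,
        3.40205559e-03,  9.35420360e-06]), 'tcp_pos': array([0.29853812, 0.60470663, 0.23003837]), 'eef_rot': array([-1.57298682e+00,  3.34136326e-04, -4.58777536e-01]), 'contact_force': array([ 0.01814021,  0.2616502 , -0.23242789]), 'ft_torque': array([-0.01926041,  0.01893718, -0.00624406]), 'grip_width': 1.0023345479953745} 0.0187
```

View pics/scene0.png

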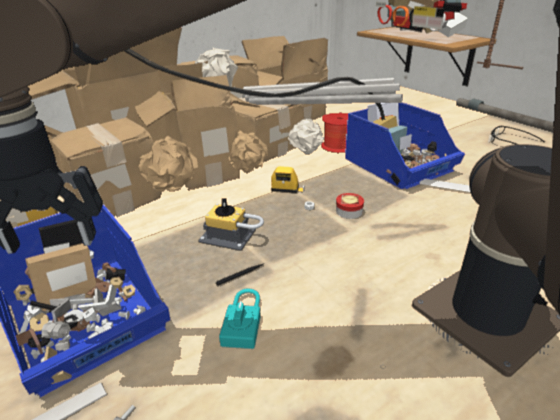

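View pics/top0.png

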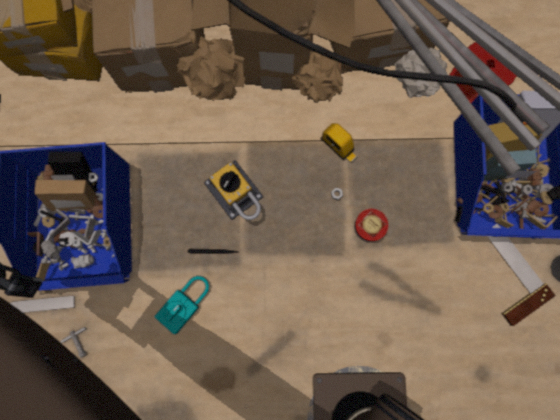

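The top view shows the brass lock at about (232,184), shackle pointing to lower right (252,210). The tape is at (339,140), the nut at (337,194), the punch at (213,251) and the turquoise decoy at (180,305). Next I measure the body by mask.

```bash
cat > h.py <<'E'
import numpy as np,cv2
def ray(c,uv,z):
    K,R,t=c["camera_matrix"],c["R"],c["t"]
    d=R.T@np.linalg.inv(K)@np.array([uv[0],uv[1],1.]);o=-R.T@t
    return o+d*(z-o[2])/d[2]
def proj(c,X):
    p=c["camera_matrix"]@(c["R"]@np.array(X,float)+c["t"]);return p[:2]/p[2]
def crop(c,u,v,w,h,f,name):
    i=cv2.resize(c["img"][v:v+h,u:u+w],None,fx=f,fy=f,interpolation=cv2.INTER_CUBIC);cv2.imwrite(name,i)
E
python3 - <<'E'
from h import *
c=dict(np.load("top0.npz"));im=c["img"]
hsv=cv2.cvtColor(im,cv2.COLOR_BGR2HSV)
m=cv2.inRange(hsv,(18,130,90),(35,255,255)); m[:, :195]=0;m[:,275:]=0;m[:150]=0;m[230:]=0
p=cv2.findNonZero(m); hull=cv2.convexHull(p)
# map hull onto lock top plane
H=np.array([ray(c,q[0],.068)[:2] for q in hull],np.float32)
r=cv2.minAreaRect(H*1000);print(len(p),r,cv2.boxPoints(r).round(0).tolist())
S=c
a=im[150:240,190:290]; s=dict(np.load("scene0.npz"))["img"][185:255,190:280]
A=cv2.resize(a,(400,360),interpolation=cv2.INTER_CUBIC);B=cv2.resize(s,(400,360),interpolation=cv2.INTER_CUBIC)
cv2.imwrite("pics/crop0.png",np.hstack([A,B]))
E
```

```text
576 ((492.72259521484375, 263.17657470703125), (75.45806121826172, 60.33671188354492), 35.66849899291992) [[444.0, 266.0], [480.0, 217.0], [541.0, 261.0], [506.0, 310.0]]
```

View pics/crop0.png

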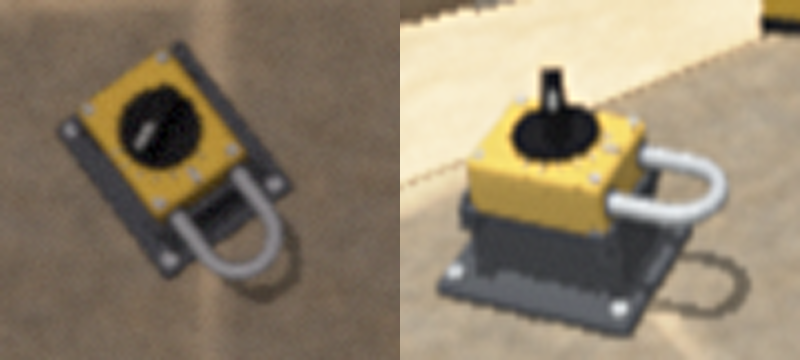

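Body mask fits 75.5 x 60.3 mm (true 76 x 60): centre (0.493, 0.263), yaw 0.622. The crop shows the white stripe on the dial bar pointing to lower left, about 80° off the shackle. Now the dial angle.

```bash
python3 - <<'E'
from h import *
c=dict(np.load("top0.npz"));im=c["img"].astype(int)
yaw=.6225;cen=np.array([.4927,.2632])
b=proj(c,[*cen,.094]);print("barcentre px",b,"disc px",proj(c,[*cen,.074]))
g=im.min(2);v0,u0=int(b[1]),int(b[0])
hsv=cv2.cvtColor(c["img"],cv2.COLOR_BGR2HSV)
sub=[(u,v) for v in range(v0-9,v0+10) for u in range(u0-9,u0+10) if g[v,u]>75 and hsv[v,u,1]<90]
print(sub)
P=np.array([ray(c,q,.094)[:2] for q in sub])
w=np.array([g[v,u]-60 for u,v in sub]);m=(P*w[:,None]).sum(0)/w.sum()
d=m-cen;ang=np.arctan2(d[1],d[0]);print("stripe",m,d,"r",np.hypot(*d),"dial by centre",(ang-yaw-np.pi+np.pi)%(2*np.pi)-np.pi)
vx=cv2.fitLine(((P-m)*1000).astype(np.float32),cv2.DIST_L2,0,.01,.01).ravel();a=np.arctan2(vx[1],vx[0])
print("line",[(a-yaw+k*np.pi) for k in(-1,0,1)])
# disc centre
m=(cv2.cvtColor(c["img"],cv2.COLOR_BGR2GRAY)<45).astype(np.uint8);k=np.zeros_like(m);cv2.circle(k,(u0,v0),15,1,-1)
h=cv2.convexHull(cv2.findNonZero(m*k));(x,y),r=cv2.minEnclosingCircle(h);print("disc",x,y,r,ray(c,(x,y),.074))
E
```

```text
barcentre px [228.33277648 179.48097021] disc px [229.48114371 181.92798378]
[(226, 181), (227, 181), (226, 182), (227, 182), (225, 183), (226, 183), (227, 183), (224, 184), (225, 184), (226, 184), (224, 185), (225, 185), (226, 185), (224, 186), (225, 186)]
stripe [0.48435359 0.26882547] [-0.00834641  0.00562547] r 0.010065211041760991 dial by centre -1.2155616324874825
line [np.float32(-4.2395062), np.float32(-1.0979135), np.float32(2.0436792)]
disc 229.5 181.5 9.823541641235352 [0.49363435 0.26316634 0.074     ]
```

Line fit gives -1.10. In the scene view the bar is seen exactly end-on (about 5.4 px for 12 mm), which at that camera bearing means -1.05 (at -1.40 it would look about twice as wide). So the dial is at -1.05 and the tool yaw needed is -0.427. I approach above the dial.

```bash
python3 -m crank '[{"tx":0.0195,"ty":-0.0342,"rz":0.031},{"tx":0.0195,"ty":-0.0342},{"tx":0.0195,"ty":-0.0342},{"tx":0.0195,"ty":-0.0342},{"tx":0.0195,"ty":-0.0342}]' 0; python3 -m crank '[{"tx":0.0195,"ty":-0.0342},{"tx":0.0195,"ty":-0.0342},{"tx":0.0195,"ty":-0.0342},{"tx":0.0195,"ty":-0.0342},{"tx":0.0195,"ty":-0.0342}]' 0; python3 -m crank '[{"tz":-0.02},{"tz":-0.02},{"tz":-0.02},{},{}]' 0.5
```

```text
invalid input
invalid input
invalid input
```

```bash
python3 -m crank '[{"tx":0.0195,"ty":-0.0342,"tz":0,"rx":0,"ry":0,"rz":0.031},{"tx":0.0195,"ty":-0.0342,"tz":0,"rx":0,"ry":0,"rz":0},{"tx":0.0195,"ty":-0.0342,"tz":0,"rx":0,"ry":0,"rz":0},{"tx":0.0195,"ty":-0.0342,"tz":0,"rx":0,"ry":0,"rz":0},{"tx":0.0195,"ty":-0.0342,"tz":0,"rx":0,"ry":0,"rz":0}]' 0
```

```text
t: 0.72
tcp_pos: [0.3966, 0.4328, 0.2307]
eef_rot: [-1.572, 0.0, -0.428]
contact_force: [0.3, -0.0, 0.1]
grip_width: 1.001
```

```bash
python3 -m crank '[{"tx":0.0193,"ty":-0.034,"tz":0,"rx":0,"ry":0,"rz":0},{"tx":0.0193,"ty":-0.034,"tz":0,"rx":0,"ry":0,"rz":0},{"tx":0.0193,"ty":-0.034,"tz":0,"rx":0,"ry":0,"rz":0},{"tx":0.0193,"ty":-0.034,"tz":0,"rx":0,"ry":0,"rz":0},{"tx":0.0193,"ty":-0.034,"tz":0,"rx":0,"ry":0,"rz":0}]' 0; python3 -m crank '[{"tx":0,"ty":0,"tz":-0.02,"rx":0,"ry":0,"rz":0},{"tx":0,"ty":0,"tz":-0.03,"rx":0,"ry":0,"rz":0},{"tx":0,"ty":0,"tz":-0.03,"rx":0,"ry":0,"rz":0},{"tx":0,"ty":0,"tz":-0.02,"rx":0,"ry":0,"rz":0},{"tx":0,"ty":0,"tz":0,"rx":0,"ry":0,"rz":0}]' 0.5
python3 - <<'E'
from bench import arm
from h import *
import numpy as np
c=arm.capture("scene");np.savez("s1.npz",**c)
t=arm.capture("top")
A=cv2.resize(c["img"][150:260,180:290],(400,400),interpolation=cv2.INTER_CUBIC);B=cv2.resize(t["img"][130:240,180:290],(400,400),interpolation=cv2.INTER_CUBIC)
cv2.imwrite("pics/a1.png",np.hstack([A,B]))
E
```

```text
t: 1.35
tcp_pos: [0.4931, 0.2629, 0.2308]
eef_rot: [-1.571, 0.001, -0.428]
contact_force: [-0.0, -0.7, 0.1]
grip_width: 1.001
t: 1.98
tcp_pos: [0.4902, 0.2642, 0.128]
eef_rot: [-1.575, 0.005, -0.427]
contact_force: [-0.5, -1.2, 0.3]
grip_width: 0.501
```

View pics/a1.png

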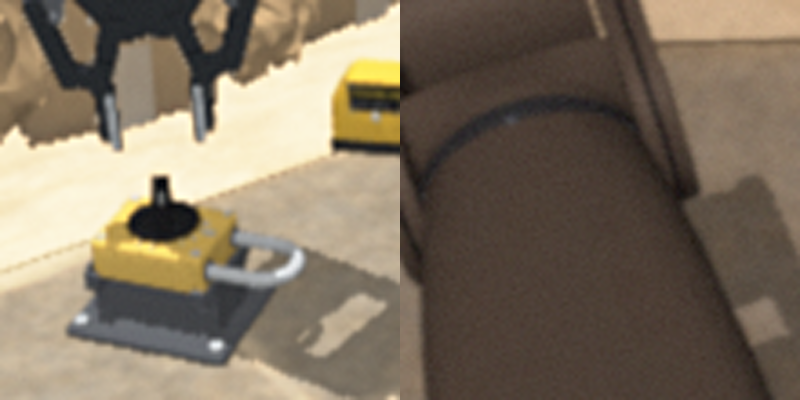

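In the scene crop the fingers (x≈113 and 200) straddle the bar (x≈160), seen end-on. The arm hides the lock in the top view. I lower and close.

```bash
python3 -m crank '[{"tx":0,"ty":0,"tz":-0.015,"rx":0,"ry":0,"rz":0},{"tx":0,"ty":0,"tz":-0.02,"rx":0,"ry":0,"rz":0},{"tx":0,"ty":0,"tz":-0.013,"rx":0,"ry":0,"rz":0},{"tx":0,"ty":0,"tz":-0.004,"rx":0,"ry":0,"rz":0},{"tx":0,"ty":0,"tz":0,"rx":0,"ry":0,"rz":0}]' 0.5;  python3 -m crank '[{"tx":0,"ty":0,"tz":0,"rx":0,"ry":0,"rz":0},{"tx":0,"ty":0,"tz":0,"rx":0,"ry":0,"rz":0},{"tx":0,"ty":0,"tz":0,"rx":0,"ry":0,"rz":0},{"tx":0,"ty":0,"tz":0,"rx":0,"ry":0,"rz":0},{"tx":0,"ty":0,"tz":0,"rx":0,"ry":0,"rz":0}]' 1 30
```

```text
t: 2.7
tcp_pos: [0.493, 0.2642, 0.0794]
eef_rot: [-1.571, -0.0, -0.428]
contact_force: [-0.3, -0.1, -0.0]
grip_width: 0.499
t: 3.32
tcp_pos: [0.4936, 0.2646, 0.0802]
eef_rot: [-1.569, -0.001, -0.428]
contact_force: [-0.0, 2.0, 4.0]
grip_width: 0.13
```

```bash
python3 -m crank '[{"tx":0,"ty":0.0005,"tz":0.001,"rx":0,"ry":0,"rz":0.12},{"tx":0,"ty":0,"tz":0,"rx":0,"ry":0,"rz":0.12},{"tx":0,"ty":0,"tz":0,"rx":0,"ry":0,"rz":0.12},{"tx":0,"ty":0,"tz":0,"rx":0,"ry":0,"rz":0.12},{"tx":0,"ty":0,"tz":0,"rx":0,"ry":0,"rz":0.12}]' 1 30;  python3 -m crank '[{"tx":0,"ty":0,"tz":0,"rx":0,"ry":0,"rz":0.12},{"tx":0,"ty":0,"tz":0,"rx":0,"ry":0,"rz":0.12},{"tx":0,"ty":0,"tz":0,"rx":0,"ry":0,"rz":0.12},{"tx":0,"ty":0,"tz":0,"rx":0,"ry":0,"rz":0.09},{"tx":0,"ty":0,"tz":0,"rx":0,"ry":0,"rz":0}]' 1 30; python3 -c "
from bench import arm;print(arm.state()['ft_torque'])"
```

```text
t: 3.95
tcp_pos: [0.4931, 0.2638, 0.0802]
eef_rot: [-1.573, 0.0, 0.176]
contact_force: [0.8, -2.0, 1.8]
grip_width: 0.128
t: 4.58
tcp_pos: [0.4931, 0.2637, 0.0802]
eef_rot: [-1.572, 0.001, 0.622]
contact_force: [0.9, -2.6, 1.4]
grip_width: 0.128
[-0.43152858 -0.14199522 -0.02033004]
```

```bash
python3 -m crank '[{"tx":0,"ty":0,"tz":0,"rx":0,"ry":0,"rz":0},{"tx":0,"ty":0,"tz":0,"rx":0,"ry":0,"rz":0},{"tx":0,"ty":0,"tz":0,"rx":0,"ry":0,"rz":0},{"tx":0,"ty":0,"tz":0.02,"rx":0,"ry":0,"rz":0},{"tx":0,"ty":0,"tz":0.03,"rx":0,"ry":0,"rz":0}]' 0.4;  python3 -m crank '[{"tx":0,"ty":0,"tz":0.03,"rx":0,"ry":0,"rz":0},{"tx":0,"ty":0,"tz":0.03,"rx":0,"ry":0,"rz":0},{"tx":-0.02,"ty":-0.014,"tz":0,"rx":0,"ry":0,"rz":0},{"tx":-0.02,"ty":-0.014,"tz":0,"rx":0,"ry":0,"rz":0},{"tx":-0.01,"ty":-0.0075,"tz":0,"rx":0,"ry":0,"rz":0}]' 0
python3 - <<'E'
from bench import arm
from h import *
c=arm.capture("scene");np.savez("s2.npz",**c)
t=arm.capture("top")
A=cv2.resize(c["img"][150:260,180:290],(400,400),interpolation=cv2.INTER_CUBIC);B=cv2.resize(t["img"][130:240,180:290],(400,400),interpolation=cv2.INTER_CUBIC)
cv2.imwrite("pics/a2.png",np.hstack([A,B]))
E
```

```text
t: 5.2
tcp_pos: [0.4917, 0.2645, 0.1294]
eef_rot: [-1.57, 0.003, 0.622]
contact_force: [0.9, -0.0, 0.6]
grip_width: 0.599
t: 5.82
tcp_pos: [0.4419, 0.2289, 0.1901]
eef_rot: [-1.571, 0.0, 0.622]
contact_force: [0.6, -0.4, 0.3]
grip_width: 1.001
```

View pics/a2.png

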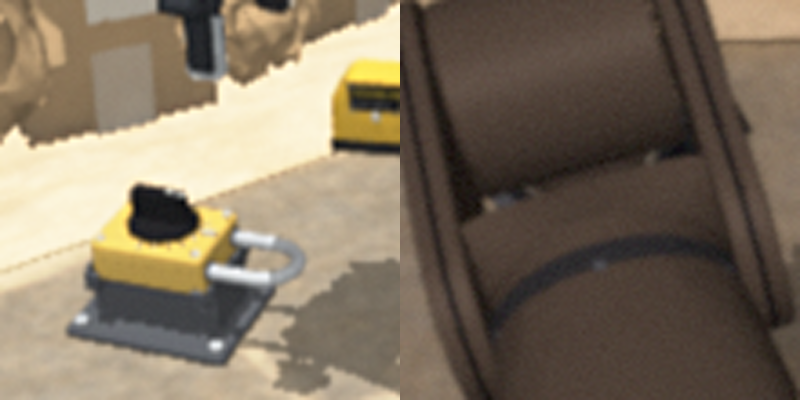

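The dial bar now points at the shackle, lying parallel to its legs: pointed end (185,195) towards the bow (300,260). I go down on the shackle.

```bash
python3 -m crank '[{"tx":0,"ty":0,"tz":-0.03,"rx":0,"ry":0,"rz":0},{"tx":0,"ty":0,"tz":-0.04,"rx":0,"ry":0,"rz":0},{"tx":0,"ty":0,"tz":-0.04,"rx":0,"ry":0,"rz":0},{"tx":0,"ty":0,"tz":-0.03,"rx":0,"ry":0,"rz":0},{"tx":0,"ty":0,"tz":-0.011,"rx":0,"ry":0,"rz":0}]' 0;  python3 -m crank '[{"tx":0,"ty":0,"tz":0,"rx":0,"ry":0,"rz":0},{"tx":0,"ty":0,"tz":0,"rx":0,"ry":0,"rz":0},{"tx":0,"ty":0,"tz":0,"rx":0,"ry":0,"rz":0},{"tx":0,"ty":0,"tz":0,"rx":0,"ry":0,"rz":0},{"tx":0,"ty":0,"tz":0,"rx":0,"ry":0,"rz":0}]' 1 30
```

```text
t: 6.55
tcp_pos: [0.4421, 0.2291, 0.0373]
eef_rot: [-1.569, 0.003, 0.622]
contact_force: [0.6, -0.4, 0.2]
grip_width: 1.002
t: 7.18
tcp_pos: [0.4444, 0.2295, 0.041]
eef_rot: [-1.572, -0.003, 0.622]
contact_force: [0.3, -0.6, 5.2]
grip_width: 0.559
```

```bash
python3 -m crank '[{"tx":-0.003,"ty":-0.0021,"tz":0.001,"rx":0,"ry":0,"rz":0},{"tx":-0.003,"ty":-0.0021,"tz":0,"rx":0,"ry":0,"rz":0},{"tx":-0.003,"ty":-0.0021,"tz":0,"rx":0,"ry":0,"rz":0},{"tx":-0.003,"ty":-0.0021,"tz":0,"rx":0,"ry":0,"rz":0},{"tx":0,"ty":0,"tz":0,"rx":0,"ry":0,"rz":0}]' 1 40; python3 -m crank '[{"tx":-0.0016,"ty":-0.0012,"tz":0,"rx":0,"ry":0,"rz":0},{"tx":-0.0016,"ty":-0.0012,"tz":0,"rx":0,"ry":0,"rz":0},{"tx":0,"ty":0,"tz":0,"rx":0,"ry":0,"rz":0},{"tx":0,"ty":0,"tz":0,"rx":0,"ry":0,"rz":0},{"tx":0,"ty":0,"tz":0,"rx":0,"ry":0,"rz":0}]' 1 40
```

```text
t: 7.8
tcp_pos: [0.4312, 0.2203, 0.0408]
eef_rot: [-1.572, -0.0, 0.622]
contact_force: [2.7, -3.5, 5.0]
grip_width: 0.558
t: 8.43
tcp_pos: [0.4304, 0.2196, 0.0412]
eef_rot: [-1.572, -0.008, 0.622]
contact_force: [8.0, 3.3, -0.3]
grip_width: 0.553
```

```bash
python3 -m crank '[{"tx":-0.0016,"ty":-0.0012,"tz":0,"rx":0,"ry":0,"rz":0},{"tx":0,"ty":0,"tz":0,"rx":0,"ry":0,"rz":0},{"tx":0,"ty":0,"tz":0,"rx":0,"ry":0,"rz":0},{"tx":0,"ty":0,"tz":0,"rx":0,"ry":0,"rz":0},{"tx":0,"ty":0,"tz":0,"rx":0,"ry":0,"rz":0}]' 1 40
```

```text
t: 9.05
tcp_pos: [0.4303, 0.2195, 0.0414]
eef_rot: [-1.573, -0.013, 0.622]
contact_force: [13.2, 6.6, -4.0]
grip_width: 0.55
```

The pull ran 17 mm and then met a firm stop. I ease off, release, rise and look.

```bash
python3 -m crank '[{"tx":0.0016,"ty":0.0012,"tz":0,"rx":0,"ry":0,"rz":0},{"tx":0,"ty":0,"tz":0,"rx":0,"ry":0,"rz":0},{"tx":0,"ty":0,"tz":0,"rx":0,"ry":0,"rz":0},{"tx":0,"ty":0,"tz":0,"rx":0,"ry":0,"rz":0},{"tx":0,"ty":0,"tz":0,"rx":0,"ry":0,"rz":0}]' 0;  python3 -m crank '[{"tx":0,"ty":0,"tz":0.02,"rx":0,"ry":0,"rz":0},{"tx":0,"ty":0,"tz":0.04,"rx":0,"ry":0,"rz":0},{"tx":0,"ty":0,"tz":0.04,"rx":0,"ry":0,"rz":0},{"tx":0,"ty":0,"tz":0.04,"rx":0,"ry":0,"rz":0},{"tx":0,"ty":0,"tz":0,"rx":0,"ry":0,"rz":0}]' 0
python3 - <<'E'
from bench import arm
from h import *
c=arm.capture("scene");np.savez("s3.npz",**c)
A=cv2.resize(c["img"][160:260,190:290],(600,600),interpolation=cv2.INTER_CUBIC)
cv2.imwrite("pics/a3.png",A)
yaw=.6225;ex=np.array([np.cos(yaw),np.sin(yaw)]);cen=np.array([.4925,.2632])
for d in(.093,.109): print(d,(proj(c,[*(cen-d*ex),.054])-[190,160])*6)
s=arm.state();print(s["tcp_pos"],s["eef_rot"])
E
```

```text
t: 9.68
tcp_pos: [0.4274, 0.2183, 0.0402]
eef_rot: [-1.571, 0.001, 0.622]
contact_force: [0.3, -0.6, 0.1]
grip_width: 0.994
t: 10.3
tcp_pos: [0.43, 0.2191, 0.1845]
eef_rot: [-1.574, -0.008, 0.622]
contact_force: [0.1, -0.3, -0.2]
grip_width: 1.0
0.093 [443.21407357 382.05755702]
0.109 [483.50961007 389.52544683]
[0.4285934  0.21865001 0.18203579] [-1.57209138 -0.00352979  0.62220289]
```

View pics/a3.png

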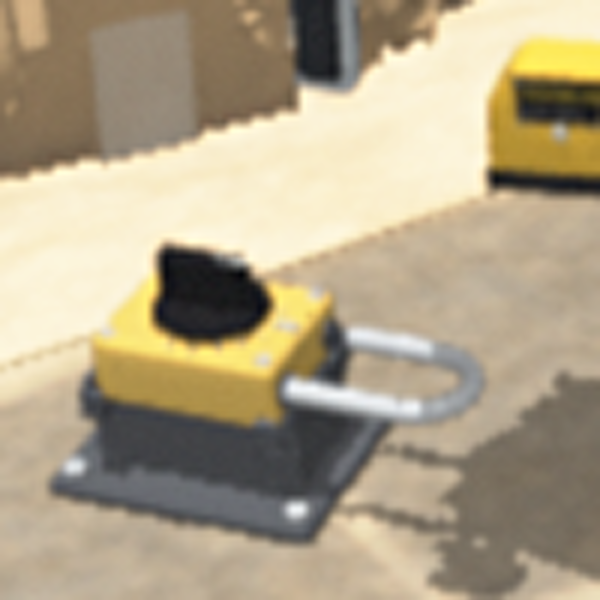

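The bow's outer edge is at x≈484, matching the 483.5 predicted for fully out (443 if shut). The dial still points to the shackle. Now I take the body.

```bash
python3 -m crank '[{"tx":0.016,"ty":0.0112,"tz":0,"rx":0,"ry":0,"rz":0},{"tx":0.016,"ty":0.0112,"tz":0,"rx":0,"ry":0,"rz":0},{"tx":0.016,"ty":0.0112,"tz":0,"rx":0,"ry":0,"rz":0},{"tx":0.016,"ty":0.0112,"tz":0,"rx":0,"ry":0,"rz":0},{"tx":0,"ty":0,"tz":0,"rx":0,"ry":0,"rz":0}]' 0;  python3 -m crank '[{"tx":0,"ty":0,"tz":-0.02,"rx":0,"ry":0,"rz":0},{"tx":0,"ty":0,"tz":-0.02,"rx":0,"ry":0,"rz":0},{"tx":0,"ty":0,"tz":-0.02,"rx":0,"ry":0,"rz":0},{"tx":0,"ty":0,"tz":0,"rx":0,"ry":0,"rz":0},{"tx":0,"ty":0,"tz":0,"rx":0,"ry":0,"rz":0}]' 0
```

```text
t: 10.98
tcp_pos: [0.4912, 0.2631, 0.1782]
eef_rot: [-1.57, 0.003, 0.622]
contact_force: [0.4, -0.4, 0.7]
grip_width: 1.0
t: 11.6
tcp_pos: [0.4915, 0.263, 0.1205]
eef_rot: [-1.571, 0.0, 0.622]
contact_force: [0.2, 0.6, 0.5]
grip_width: 0.999
```

```bash
python3 -m crank '[{"tx":0,"ty":0,"tz":-0.02,"rx":0,"ry":0,"rz":0},{"tx":0,"ty":0,"tz":-0.025,"rx":0,"ry":0,"rz":0},{"tx":0,"ty":0,"tz":-0.02,"rx":0,"ry":0,"rz":0},{"tx":0,"ty":0,"tz":-0.012,"rx":0,"ry":0,"rz":0},{"tx":0,"ty":0,"tz":-0.005,"rx":0,"ry":0,"rz":0}]' 0;  python3 -m crank '[{"tx":0,"ty":0,"tz":0,"rx":0,"ry":0,"rz":0},{"tx":0,"ty":0,"tz":0,"rx":0,"ry":0,"rz":0},{"tx":0,"ty":0,"tz":0,"rx":0,"ry":0,"rz":0},{"tx":0,"ty":0,"tz":0,"rx":0,"ry":0,"rz":0},{"tx":0,"ty":0,"tz":0,"rx":0,"ry":0,"rz":0}]' 1 60
```

```text
t: 12.22
tcp_pos: [0.4919, 0.2632, 0.0384]
eef_rot: [-1.571, -0.0, 0.622]
contact_force: [0.0, 0.1, -0.7]
grip_width: 1.0
t: 12.85
tcp_pos: [0.4926, 0.2637, 0.0396]
eef_rot: [-1.571, -0.002, 0.622]
contact_force: [-0.1, 0.7, 4.9]
grip_width: 0.696
```

```bash
python3 -m crank '[{"tx":0,"ty":0,"tz":0.004,"rx":0,"ry":0,"rz":0},{"tx":0,"ty":0,"tz":0.006,"rx":0,"ry":0,"rz":0},{"tx":0,"ty":0,"tz":0.01,"rx":0,"ry":0,"rz":0},{"tx":0,"ty":0,"tz":0.015,"rx":0,"ry":0,"rz":0},{"tx":0,"ty":0,"tz":0.02,"rx":0,"ry":0,"rz":0}]' 1 60;  python3 -m crank '[{"tx":0,"ty":0,"tz":0.025,"rx":0,"ry":0,"rz":0},{"tx":0,"ty":0,"tz":0.025,"rx":0,"ry":0,"rz":0},{"tx":0,"ty":0,"tz":0.025,"rx":0,"ry":0,"rz":0},{"tx":0,"ty":0,"tz":0.025,"rx":0,"ry":0,"rz":0},{"tx":0,"ty":0,"tz":0.015,"rx":0,"ry":0,"rz":0}]' 1 60;python3 -m crank '[{"tx":0,"ty":0,"tz":0,"rx":0,"ry":0,"rz":0},{"tx":0,"ty":0,"tz":0,"rx":0,"ry":0,"rz":0},{"tx":0,"ty":0,"tz":0,"rx":0,"ry":0,"rz":0},{"tx":0,"ty":0,"tz":0,"rx":0,"ry":0,"rz":0},{"tx":0,"ty":0,"tz":0,"rx":0,"ry":0,"rz":0}]' 1 60
python3 - <<'E'
from bench import arm
from h import *
c=arm.capture("scene")
cv2.imwrite("pics/a4.png",cv2.resize(c["img"][90:270,160:380],None,fx=3,fy=3,interpolation=cv2.INTER_CUBIC))
E
```

```text
t: 13.48
tcp_pos: [0.4907, 0.2627, 0.0934]
eef_rot: [-1.57, 0.003, 0.622]
contact_force: [-0.5, -0.3, -4.4]
grip_width: 0.692
t: 14.1
tcp_pos: [0.4918, 0.2632, 0.2102]
eef_rot: [-1.571, -0.001, 0.622]
contact_force: [-0.0, 0.1, -3.8]
grip_width: 0.688
t: 14.72
tcp_pos: [0.4915, 0.2631, 0.2079]
eef_rot: [-1.571, 0.001, 0.622]
contact_force: [0.6, -0.5, -4.2]
grip_width: 0.692
```

View pics/a4.png

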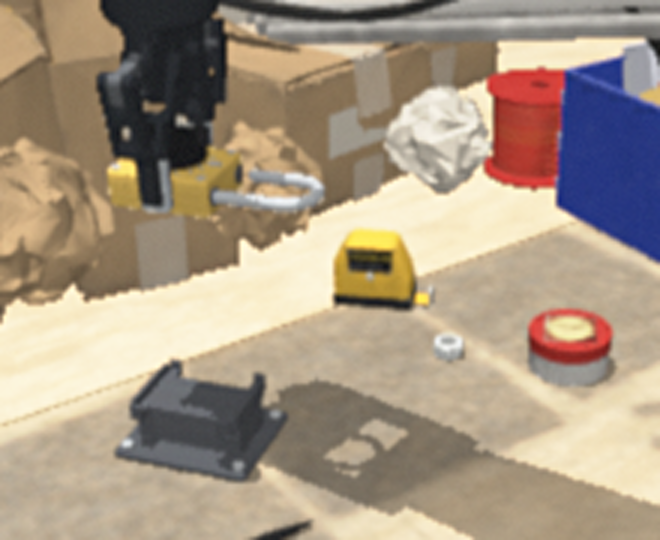

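The lock hangs level in the gripper at (175,185), with the shackle out to (320,190). The stand at (200,420) is empty and the bystanders are in place. The force reading of about 4 N matches the lock's weight, so I hand it in.

```bash
python3 -c "
from bench import arm;s=arm.state();print(s['t'],s['tcp_pos'],s['contact_force']);print(arm.sign_off())"
```

```text
14.775 [0.49162169 0.26316062 0.20801115] [-0.62906907  0.5421081  -4.5861609 ]
the job is handed in; nothing more can be done
None
```

The padlock is unlocked, drawn open and held in the gripper above the stand; I handed the job in at about 14.8 s of the 56 s allowed.

- **Dial:** I measured it at -1.05 rad and turned it 1.05 rad counter-clockwise. In the picture afterwards the pointer faces the shackle. My two first angle estimates disagreed (-1.10 and -1.22). I settled it from the scene view, where the bar was seen exactly end-on, and the free shackle later confirmed it.
- **Shackle:** I pulled it with the lock still in the stand. It moved about 17 mm (16 mm of travel plus play) and met a firm stop at about 15 N. The bow's outer edge was within a pixel of where fully out should put it.
- **Lift:** I gripped the body across its 60 mm with 60 N and raised it about 17 cm. The underside is now about 0.21 m above the bench, roughly 16 cm above the stand's top.
- **Last checks:** The lock looks level with the shackle out, and the force reading of about 4.4 N fits its weight. The opening held at 0.69 and the stand is empty. The tape measure, nut and tin look undisturbed. The centre punch is only partly in the last picture, and the turquoise padlock is out of it.
- **Not seen:** The gripper hides the dial in the final picture, so I did not re-check it after the lift. No force check was exceeded.

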